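# Free the ratchet pawl and lower the loupe arm

### The job

Bring the loupe down over the circuit board: press the tail pad of the ratchet pawl down until the pawl snaps free of the teeth and stays free, then push the loupe arm down by its cross bar until it lies level on its stop, and move clear. Only press and push with the fingers, grasp and lift nothing; leave the pawl free, and do not disturb the circuit board or the other things lying around the stand.

Things in the scene. Friction and masses are not known exactly. Their poses are not given: they have to be found in the camera images.
- stand: Fixed loupe stand: steel base plate 290 x 100 x 8 mm (x = -125 to +165 mm), two aluminium cheeks 35 mm wide overall. Origin at table height, straight below the arm's pivot (z = 72 mm). Its x axis points the way the arm points, y is parallel to both hinge axes, z up. The pawl's pivot is at x = -60, z = 104 mm, between cheek posts 114 mm high (x = -72 to -48 mm).
- loupe_arm (a joint): Angle of the loupe arm above level, rad: 0 = level on its stop; starts at 0.55 to 0.9; grows upward (limit 1.1). At its pivot a toothed hub (39 mm radius, teeth 0.31 rad apart); 115 mm out a black loupe (39 wide, 32 tall). With the pawl engaged it goes down one tooth at most; with it free the stiff hinge stays where left and takes 2 to 4 N down on the cross bar.
- cross_bar (a point): Centre of the cross bar at the free end of the loupe arm: a dark rubber round bar of 16 mm diameter, 64 mm long, parallel to the stand's y axis, 165 mm from the arm's pivot. Push it down from above, following its arc about the pivot. When the arm is level the bar's centre is 72 mm above the table.
- pawl (a joint): Angle of the pawl, rad: 0 = engaged, 0.30 = fully free. A steel rocker hooked over the toothed hub; pressing its tail pad down lifts its nose out of the teeth. Its spring works over centre at 0.15: beyond that it snaps to 0.30 and stays, below it snaps back to 0. Pressing takes about 5 to 6 N on the pad.
- pawl_pad (a point): Centre of the top face of the pawl's tail pad, a ribbed steel plate 26 mm (stand's x) x 32 mm (stand's y) x 6 mm thick. It lies 49 mm behind the pawl's pivot (at x = -109, z = 115 mm in the stand's frame when engaged), and tilts as it sinks about 15 mm when the pawl goes fully free; a flat fingertip on it must go down 5 to 6 mm to pass centre and meets the end stop at 12 mm.
- circuit_board: Small loose white circuit board, 32 x 52 x 13 mm, lying on the base plate below the place where the loupe comes down (about x = 115 mm of the stand). Origin at the centre of its underside. Must not be moved. The lowered loupe stays about 29 mm above it.
- solder_spool: Bystander: solder spool with red flanges, 57 mm diameter, 40 mm tall, loose on the table. Origin at the centre of its underside.
- capacitor_can: Bystander: black and red can capacitor, 28 mm diameter, 36 mm tall, standing loose. Origin at the centre of its underside.
- flux_tin: Bystander: low round tin with a yellow lid, 48 mm diameter, 18 mm tall, loose. Origin at the centre of its underside.
- side_cutter: Bystander: side cutter with blue grips, 140 x 49 x 12 mm, lying loose. Origin at the centre of its underside.

How it is judged:
By the outcome, as a careful person would: the job done as asked, in the order asked, and still so for the second after the job is handed in, with the robot touching nothing.
It also fails if it takes over 48 s, if anything falls off the work surface, if the arm or the gripper's body presses on something with over 40 N, if the wrist force passes 120 N, or if a joint passes its speed limit or range.

### The arm

A 6-joint arm with a two-finger parallel gripper is mounted at the origin on a cart in front of the work surface, level with it; the furniture and walls round the work are solid. World frame = base frame: x ahead of the robot, y to its left, z up, the work surface at z = 0. Lengths are in mm, angles in rad, forces in N, time in s.
With the tool pointing down it reaches from about 300 to 775 mm from the base axis. Payload 14.6 kg.
Tool frame: the origin (TCP) lies between the finger pads; the fingertips stand 19 mm ahead of it and the grasp point (between the pads) is the TCP; z points along the fingers, y is the line along which they close (so a half turn about z gives the same grasp; the last joint's range is limited). The gripper opens to 94 mm and grips with 3 to 60 N. Pads are 16 mm wide; open, the fingers measure 119 mm over their backs; the gripper's body (75 mm by 177 mm) begins 78 mm behind the grasp point.
Start: joints at [1.163, 0.3, 1.521, -0, 1.321, -0.067], TCP at [183.83, 518.359, 224.446] pointing down, gripper open.
Joint ranges: [-3.03, 3.03], [-0.79, 2.21], [0.23, 2.52], [-1.04, 4.18], [0, 3.07], [-2.55, 2.55]. Speed limits (rad/s): [2.22, 2.22, 2.57, 3.14, 3.14, 3.14].

### API

Orientations are given as [roll, pitch, yaw] about the fixed x, y, z axes, in that order (R = Rz(yaw) Ry(pitch) Rx(roll)).
In Python, from cell import monitor, imaging, job, find_in, trace gives the robot as it stands. The module is installed in compiled form; this text tells all that it offers.
- The arm moves only by the tool arm_command, never from a script. Its argument "steps" is a list of rows, each a list of 5 numbers: the opening, from 0 (shut) to 1 (fully open), then the shift along the tool's x, y, z in mm, then the turn about the tool's z in degrees. In form: [[gripper, dx, dy, dz, turn], ...]. A call has 1 to 20 rows; each row is the pose to reach, as a shift and turn from the pose commanded when the call began, along the tool's axes at that moment; what a row does not reach only later rows make up. A row lasts 1/8 s, in which the tool goes at most 62.5 mm and 10.7 degrees, less where a joint would pass 70% of its speed; a pose out of reach is approached as far as the arm can. A call with a gripper value outside its range is refused whole. The fingers move at their own pace and stop on an object; "force" is the grip in N (left out, the last holds). Time passes only in rows, so rows that repeat a pose let the fingers close. It gives the time, the measured TCP pose, the force, the opening and the grip force at its end, in the units of the state.
- monitor.read_state(): the state, without advancing time (a new reading comes with each control period).
- imaging.camera(name): name is "scene" or "top" or "wrist"; returns a dict with "img" (384x512x3 uint8, red, green, blue), "mtx" (3x3 intrinsics, pixels), "view" (4x4, takes a point from world to camera coordinates). Camera axes: x right, y down, z forward; pixel columns grow to the right and rows downward; lengths in mm; the calibration is good to about 2 mm. A picture is of the moment at which its call begins. There is no depth.
- job.sign_off(): hands the job in; it is judged then, once.
Trained networks look in a picture, given as the dict that the camera call returned (one of the last four; its "shot" number tells which), for a name from the list of things; names that differ only in an ending like _2 or _b are one class to them, and where a whole thing is asked for, a point or a joint stands for the part that bears it (a point fixed in the world has none). Each returns a list of dicts, best first, with "p" (0 to 1); they miss things now and then, are a little off and sometimes report something else, mostly with a low value. They report only what shows in the picture. A call takes as long as a camera call.
- find_in(picture, target): "rect" ([centre column, centre row, width, height] in pixels, round what is visible of it).
- trace(picture, target): "region" (384x512 bool, what is visible of it) and "rect" ([centre column, centre row, width, height] in pixels, round what is visible of it).
The state is a dict: "clock": time; "joints": joint angles; "qd": joint speeds; "effort": joint torques, N m; "eef_pos": TCP position; "eef_rot": TCP orientation; "wrist_force": force on the tool from outside, world axes, zero at the start; "moment": the same for the moment, N m; "finger_gap": finger opening in mm; "finger_force": force on a finger pad.
Only numpy, scipy, OpenCV 4.12 (cv2) and the standard library are available. Lean on these libraries where they do the work, as an engineer would, in place of code of your own. Each camera call takes 0.05 s, during which the arm holds its last target. There are 200 camera calls.

## Working session

There is one attempt and no reset: what is moved stays moved. The work goes in short steps, Python scripts to look and compute and a tool call to move; the robot and the scene stay as the last step left them, time stands still between calls to the robot, and variables do not carry over. Pictures are saved under pics/ and viewed, at most 10 in all, crops included, and the job is handed in when it is done.

Besides the shell and the picture viewer there is one more tool, called after "Call:" as name(argument=value, ...), one argument or row to a line, values as JSON. arm_command: Moves the arm, as the interface text tells. Its arguments: {"type":"object","properties":{"steps":{"type":"array","items":{"type":"array","items":{"type":"number"}}},"force":{"type":"number"}},"required":["steps"]}

```bash
mkdir -p pics
cat > h.py <<'E'
import numpy as np, cv2
from cell import monitor, imaging, job, find_in, trace
def shot(n):
    return imaging.camera(n)
def save(p,f): cv2.imwrite('pics/'+f, cv2.cvtColor(p['img'],cv2.COLOR_RGB2BGR))
def proj(p,X):
    X=np.atleast_2d(X); c=X@p['view'][:3,:3].T+p['view'][:3,3]; q=c@p['mtx'].T; return q[:,:2]/q[:,2:]
def ray(p,u,v):
    d=np.linalg.inv(p['mtx'])@[u,v,1]; R=p['view'][:3,:3]; return -R.T@p['view'][:3,3], R.T@d
def atz(p,u,v,z):
    o,d=ray(p,u,v); return o+d*(z-o[2])/d[2]
def tri(obs):
    A=np.zeros((3,3));b=np.zeros(3)
    for p,u,v in obs:
        o,d=ray(p,u,v); d=d/np.linalg.norm(d); M=np.eye(3)-np.outer(d,d); A+=M;b+=M@o
    return np.linalg.solve(A,b)
E
python3 - <<'E'
from h import *
s=monitor.read_state(); print({k:np.round(v,3) for k,v in s.items()})
P={n:shot(n) for n in('scene','top')}
for n,p in P.items():
    save(p,n+'.png'); print(n,np.round(ray(p,256,192),2))
    for t in['stand','loupe_arm','cross_bar','pawl','pawl_pad','circuit_board','solder_spool','capacitor_can','flux_tin','side_cutter']:
        for r in find_in(p,t)[:2]: print(t,round(r['p'],2),np.round(r['rect']))
im=np.vstack([cv2.imread('pics/scene.png'),cv2.imread('pics/top.png')]); cv2.imwrite('pics/both.png',cv2.resize(im,(400,600)))
E
```

```text
{'clock': np.float64(0.0), 'joints': array([ 1.163,  0.3  ,  1.522, -0.   ,  1.321, -0.067]), 'qd': array([-0.001,  0.001,  0.001, -0.001,  0.   ,  0.001]), 'effort': array([ 0.0000e+00, -5.3181e+01, -3.5273e+01,  7.1000e-02,  2.5000e-02,
       -0.0000e+00]), 'eef_pos': array([183.747, 518.154, 223.892]), 'eef_rot': array([-3.14 , -0.   ,  2.801]), 'wrist_force': array([ 1.001,  0.005, -0.519]), 'moment': array([-0.037, -0.027,  0.043]), 'finger_force': np.float64(0.0), 'finger_gap': np.float64(93.91)}
scene [[ 2.1300e+01 -6.1110e+02  6.6824e+02]
 [ 6.1000e-01  5.1000e-01 -6.1000e-01]]
stand 0.56 [276. 245. 120. 130.]
loupe_arm 0.67 [293. 222.  79.  27.]
cross_bar 0.65 [296. 222.  75.  31.]
cross_bar 0.32 [212. 255.  31.  31.]
pawl 0.66 [247. 194.  46.  35.]
pawl_pad 0.62 [251. 195.  44.  35.]
solder_spool 0.73 [307. 276.  26.  21.]
solder_spool 0.65 [213. 256.  30.  36.]
capacitor_can 0.66 [347. 250.  10.  21.]
flux_tin 0.95 [239. 294.  27.  26.]
side_cutter 0.58 [306. 210.  42.  21.]
top [[ 4.0805e+02 -1.5444e+02  9.9255e+02]
 [ 1.5000e-01  0.0000e+00 -9.9000e-01]]
stand 0.69 [288. 200. 129.  56.]
loupe_arm 0.65 [308. 197.  90.  30.]
cross_bar 0.82 [307. 200.  88.  36.]
pawl 0.56 [250. 185.  60.  17.]
pawl_pad 0.66 [250. 184.  61.  19.]
solder_spool 0.57 [250. 241.  23.  25.]
flux_tin 0.61 [296. 255.  19.  22.]
side_cutter 0.57 [275. 139.  19.  57.]
```

View pics/scene.png

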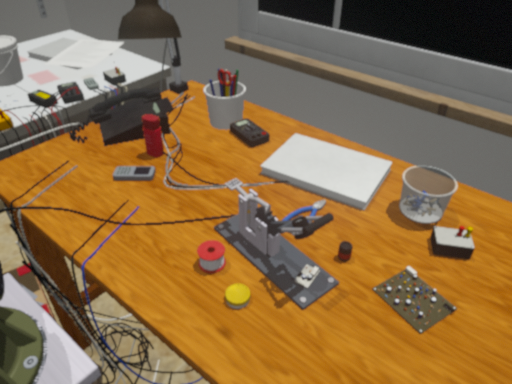

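View pics/top.png

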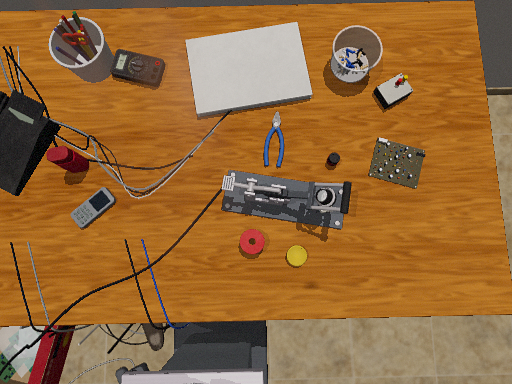

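The scene view shows the stand at about (270,250), with the loupe arm raised at about (315,225). In the top view the pad is near (229,184) and the bar near (346,198). I'll zoom in for the plate corners.

Run:
```python
import cv2,numpy as np
a=cv2.imread('pics/top.png')[165:235,215:360]; b=cv2.imread('pics/scene.png')[180:305,205:350]
a=cv2.resize(a,None,fx=5.5,fy=5.5,interpolation=cv2.INTER_CUBIC); cv2.imwrite('pics/ta.png',a)
b=cv2.resize(b,None,fx=4.5,fy=4.5,interpolation=cv2.INTER_CUBIC); cv2.imwrite('pics/sb.png',b)
```

```text
(no output)
```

View pics/ta.png

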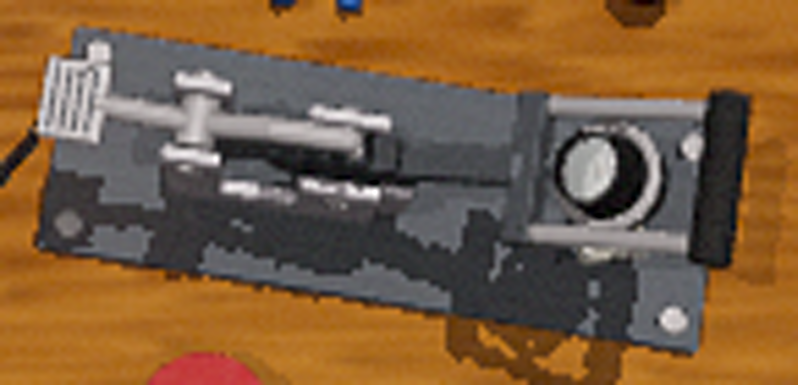

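View pics/sb.png

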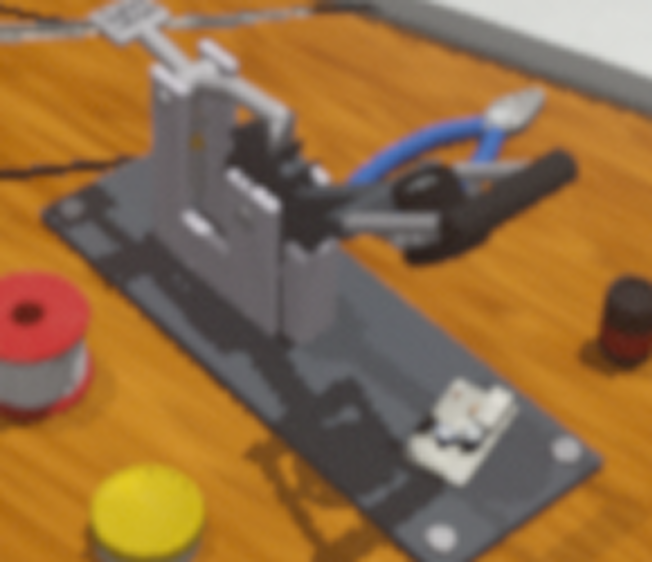

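```bash
cat > fit.py <<'E'
from h import *
from scipy.optimize import least_squares
T=shot('top'); S=shot('scene')
t=lambda u,v:((u+.5)/5.5+215-.5,(v+.5)/5.5+165-.5); s=lambda u,v:((u+.5)/4.5+205-.5,(v+.5)/4.5+180-.5)
obs=[(T,t(75,28),(-125,50,8)),(T,t(38,248),(-125,-50,8)),(T,t(695,352),(165,-50,8)),(T,t(74,98),(-109,0,115)),(T,t(721,180),'b'),
(S,s(42,215),(-125,-50,8)),(S,s(602,462),(165,50,8)),(S,s(133,18),(-109,0,115)),(S,s(497,205),'b')]
def W(q,X): c,n=np.cos(q[2]),np.sin(q[2]); return np.array([q[0]+c*X[0]-n*X[1],q[1]+n*X[0]+c*X[1],X[2]])
def bar(a): return (165*np.cos(a),0,72+165*np.sin(a))
f=lambda q:np.concatenate([proj(p,W(q,bar(q[3]) if X=='b' else X))[0]-uv for p,uv,X in obs])
r=least_squares(f,[450,-150,-1.6,.7],loss='soft_l1'); q=r.x
print(np.round(q,3)); print(np.round(f(q).reshape(-1,2),1))
print('pad',W(q,(-109,0,115)),'bar',W(q,bar(q[3])),'level',W(q,bar(0)))
for z,n,uv in((40,'spool',(252,241)),(18,'tin',(297,256)),(36,'cap',(333,159))): print(n,atz(T,*uv,z))
np.save('q.npy',q)
E
python3 fit.py
```

```text
[ 538.381 -202.101   -1.758    0.615]
[[ 0.2 -0.8]
 [-0.3 -0.3]
 [ 0.9  0.7]
 [ 0.2  0.2]
 [ 0.2  0.3]
 [-1.7 -1.2]
 [-0.   0.1]
 [-1.4 -0.4]
 [ 1.5 -0.5]]
pad [558.64655631 -95.00166549 115.        ] bar [ 513.32519012 -334.5140179   167.20529532] level [ 507.7033206  -364.22422535   72.        ]
spool [ 435.28782362 -142.37810275   40.        ]
tin [ 399.1487566  -245.42934007   18.        ]
cap [ 622.85421136 -338.49307349   36.        ]
```

The fit is consistent, with residuals around 1 px. I'll move above the pad with the gripper shut and the tool turned so that its y axis lines up with the stand's y.

Call:
arm_command(
  steps=[
    [0,-37,-30,0,5.4],
    [0,-74,-60,0,10.8],
    [0,-112,-91,0,16.2],
    [0,-149,-121,0,21.6],
    [0,-186,-151,0,27],
    [0,-223,-181,0,32.4],
    [0,-260,-211,0,37.8],
    [0,-298,-242,0,43.2],
    [0,-335,-272,0,48.6],
    [0,-372,-302,0,54],
    [0,-409,-332,0,59.4],
    [0,-446,-362,0,64.8],
    [0,-484,-393,0,70.2],
    [0,-521,-423,0,75.6],
    [0,-558,-453,0,81],
    [0,-558,-453,0,81],
    [0,-558,-453,0,81],
  ],
)

```text
clock: 3.32
eef_pos: [558.0, -94.7, 224.3]
eef_rot: [-3.141, -0.0, 1.388]
wrist_force: [-0.3, 0.5, -0.6]
finger_gap: 0.4
finger_force: 0.0
```

Run:
```python
from h import *
q=np.load('q.npy')
s=monitor.read_state(); print({k:np.round(v,3) for k,v in s.items()})
w=shot('wrist'); c=shot('scene')
print(proj(w,[[558.6,-95,115],[558.6+.186*13+0*16,-95+.983*13,115]]), np.round(ray(w,256,192),2))
for t in('pawl_pad','pawl'):
  for r in find_in(w,t)[:2]: print(t,r['p'],r['rect'])
b=cv2.resize(c['img'][120:270,180:330],(450,384))
im=np.hstack([w['img'],b]); im=cv2.resize(im,(800,int(384*800/962)))
cv2.imwrite('pics/w1.png',im[:,:,::-1])
```

```text
{'clock': np.float64(3.325), 'joints': array([-0.233,  0.336,  1.474,  0.   ,  1.332, -0.05 ]), 'qd': array([ 0.016, -0.014,  0.008,  0.001,  0.   ,  0.   ]), 'effort': array([-1.3540e+00, -5.4334e+01, -3.5917e+01,  2.9000e-02,  3.0000e-03,
        2.1000e-02]), 'eef_pos': array([558.046, -94.693, 224.26 ]), 'eef_rot': array([-3.141, -0.   ,  1.388]), 'wrist_force': array([-0.313,  0.467, -0.607]), 'moment': array([-0.056,  0.089,  0.029]), 'finger_force': np.float64(0.0), 'finger_gap': np.float64(0.412)}
[[259.18755831 190.31465309]
 [259.25715382 176.86015645]] [[ 5.7201e+02 -2.3640e+01  3.8344e+02]
 [-6.0000e-02 -2.6000e-01 -9.6000e-01]]
pawl_pad 0.71 [262.1, 193.6, 33.8, 39.8]
pawl 0.87 [262.5, 194.4, 37.3, 41.1]
```

View pics/w1.png

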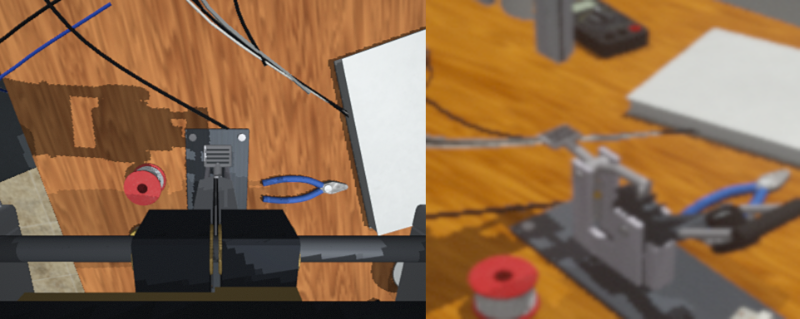

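The wrist view shows the pad at about (261,189) px, and I predicted (259,190). Next I descend and press.

Call:
arm_command(
  steps=[
    [0,0,0,25,0],
    [0,0,0,50,0],
    [0,0,0,70,0],
    [0,0,0,82,0],
    [0,0,0,86,0],
    [0,0,0,89,0],
    [0,0,0,91,0],
    [0,0,0,93,0],
    [0,0,0,94,0],
    [0,0,0,95,0],
  ],
)

```text
clock: 4.78
eef_pos: [558.6, -95.0, 129.8]
eef_rot: [3.141, -0.0, 1.387]
wrist_force: [0.7, 1.4, 1.7]
finger_gap: 0.4
finger_force: 1.0
```

Call:
arm_command(
  steps=[
    [0,0,0,1,0],
    [0,0,0,2,0],
    [0,0,0,2,0],
  ],
)

```text
clock: 5.15
eef_pos: [558.2, -95.2, 127.2]
eef_rot: [-3.141, 0.0, 1.387]
wrist_force: [-0.2, 0.2, -0.2]
finger_gap: 0.5
finger_force: 0.0
```

Call:
arm_command(
  steps=[
    [0,0,0,1,0],
    [0,0,0,2,0],
    [0,0,0,2,0],
  ],
)

```text
clock: 5.52
eef_pos: [558.3, -95.1, 125.3]
eef_rot: [-3.141, -0.0, 1.387]
wrist_force: [-0.1, 0.1, 0.1]
finger_gap: 0.4
finger_force: 0.0
```

Call:
arm_command(
  steps=[
    [0,0,0,1,0],
    [0,0,0,2,0],
    [0,0,0,2,0],
  ],
)

```text
clock: 5.9
eef_pos: [558.3, -95.1, 123.4]
eef_rot: [-3.142, -0.0, 1.387]
wrist_force: [-0.5, 0.7, 0.3]
finger_gap: 0.7
finger_force: 0.1
```

The force dropped after about 6 mm, so the pawl has probably snapped free. I'll lift clear and check.

Call:
arm_command(
  steps=[
    [0,0,0,-20,0],
    [0,0,0,-60,0],
    [0,0,0,-100,0],
    [0,0,0,-100,0],
  ],
)

```text
clock: 6.4
eef_pos: [559.3, -95.3, 226.5]
eef_rot: [3.136, 0.0, 1.387]
wrist_force: [0.7, -0.3, 0.1]
finger_gap: 0.6
finger_force: 0.0
```

Run:
```python
from h import *
print(monitor.read_state()['eef_pos'])
c=shot('scene');w=shot('wrist');T=shot('top')
a=cv2.imread('pics/scene.png')[175:255,215:345,::-1]; b=c['img'][175:255,215:345]
im=np.hstack([cv2.resize(x,(400,246),interpolation=cv2.INTER_CUBIC) for x in(a,b)])
x=cv2.resize(w['img'][140:270,180:340],(400,325)); y=cv2.resize(T['img'][165:235,215:360],(400,325))
im=np.vstack([im,np.hstack([x,y])])
cv2.imwrite('pics/c2.png',im[:,:,::-1])
```

```text
[559.29549523 -95.26083028 226.46168375]
```

View pics/c2.png

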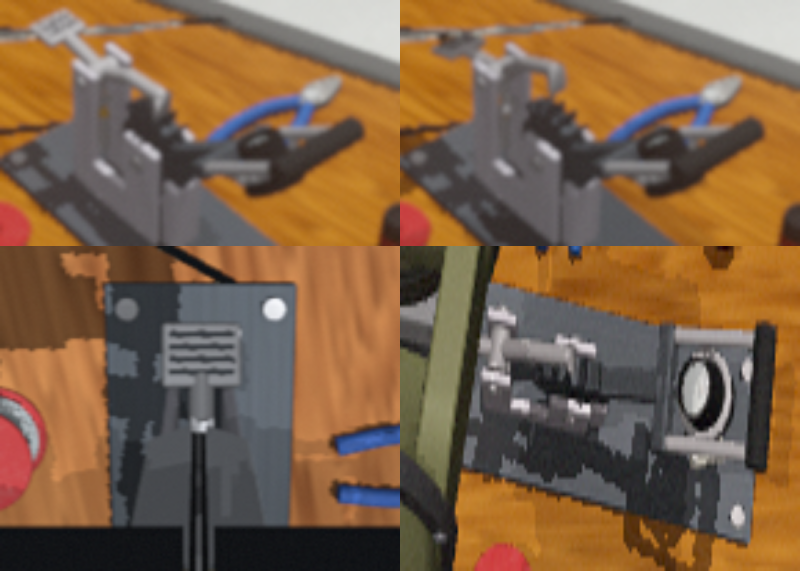

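The pawl is free: the pad is low, the nose has lifted, and the arm hasn't moved. Next I go above the cross bar.

Call:
arm_command(
  steps=[
    [0,-40,0,0,0],
    [0,-80,0,0,0],
    [0,-120,0,0,0],
    [0,-160,0,0,0],
    [0,-200,0,0,0],
    [0,-230,0,0,0],
    [0,-244,0,0,0],
    [0,-244,0,10,0],
    [0,-244,0,20,0],
    [0,-244,0,20,0],
  ],
)

```text
clock: 7.8
eef_pos: [513.7, -333.8, 202.2]
eef_rot: [-3.14, -0.001, 1.388]
wrist_force: [0.2, -0.2, 0.6]
finger_gap: 0.7
finger_force: 0.0
```

Run:
```python
from h import *
s=monitor.read_state(); print(s['eef_pos'],s['wrist_force'])
c=shot('scene');w=shot('wrist')
print(proj(w,[[513.3,-334.5,167.2]]),[(r['p'],r['rect']) for r in find_in(w,'cross_bar')[:2]])
im=np.hstack([w['img'],cv2.resize(c['img'][150:280,215:345],(384,384))])
cv2.imwrite('pics/c3.png',cv2.resize(im,(800,343))[:,:,::-1])
```

```text
[ 513.74249331 -333.84629772  202.20125064] [ 0.16584638 -0.19165708  0.5933726 ]
[[257.44922213 218.01757402]] [(0.71, [262.9, 114.7, 95.9, 227.2])]
```

View pics/c3.png

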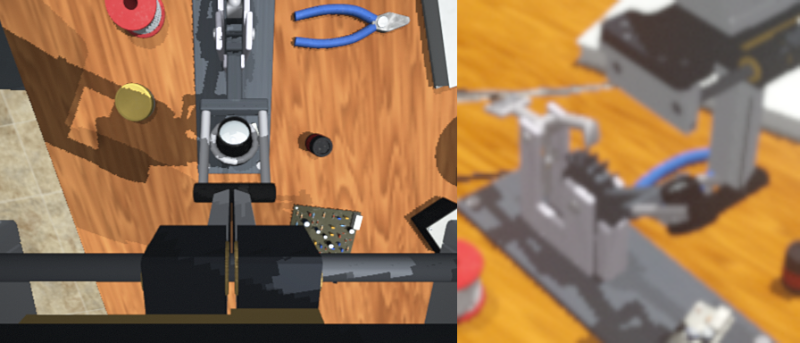

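The fingertips are right above the bar: the wrist view shows it at about (262,214) px, against a predicted (257,218). Now I push it down along its arc.

Call:
arm_command(
  steps=[
    [0,-2,0,9,0],
    [0,-5,0,18,0],
    [0,-8,0,25,0],
    [0,-12,0,32,0],
    [0,-15,0,40,0],
    [0,-18,0,47,0],
    [0,-21,0,55,0],
    [0,-23,0,63,0],
    [0,-25,0,71,0],
    [0,-26,0,79,0],
    [0,-27,0,87,0],
    [0,-28,0,92,0],
    [0,-28,0,96,0],
    [0,-28,0,98,0],
  ],
)

```text
clock: 9.7
eef_pos: [508.6, -362.5, 105.2]
eef_rot: [-3.141, 0.0, 1.387]
wrist_force: [-1.3, -1.5, 3.2]
finger_gap: 0.6
finger_force: 1.6
```

Call:
arm_command(
  steps=[
    [0,0,0,2,0],
    [0,0,0,4,0],
    [0,0,0,5,0],
    [0,0,0,5,0],
  ],
)

```text
clock: 10.2
eef_pos: [508.6, -362.4, 100.3]
eef_rot: [-3.141, -0.0, 1.387]
wrist_force: [0.1, -1.0, 1.3]
finger_gap: -0.1
finger_force: 0.9
```

Call:
arm_command(
  steps=[
    [0,0,0,1,0],
    [0,0,0,2,0],
    [0,0,0,2,0],
  ],
)

```text
clock: 10.58
eef_pos: [508.7, -362.5, 98.8]
eef_rot: [3.141, 0.0, 1.387]
wrist_force: [-1.4, -0.5, 6.2]
finger_gap: 0.6
finger_force: 3.3
```

Call:
arm_command(
  steps=[
    [0,0,0,1,0],
    [0,0,0,2,0],
    [0,0,0,2,0],
  ],
)

```text
clock: 10.95
eef_pos: [508.9, -362.7, 98.2]
eef_rot: [3.14, 0.001, 1.387]
wrist_force: [-6.6, 3.5, 18.8]
finger_gap: 0.4
finger_force: 9.1
```

The force climbed to 19 N at z≈98.2, so the arm is on its stop. I'll lift clear and check.

Call:
arm_command(
  steps=[
    [0,0,0,-15,0],
    [0,0,0,-50,0],
    [0,0,0,-100,0],
    [0,0,0,-150,0],
    [0,-50,0,-150,0],
    [0,-100,0,-150,0],
    [0,-100,0,-150,0],
    [0,-100,0,-150,0],
  ],
)

```text
clock: 11.95
eef_pos: [490.5, -460.3, 246.2]
eef_rot: [-3.141, -0.001, 1.387]
wrist_force: [0.5, 0.5, 0.6]
finger_gap: 0.4
finger_force: 0.0
```

Run:
```python
from h import *
s=monitor.read_state(); print(s['clock'],s['eef_pos'],s['wrist_force'])
c=shot('scene');T=shot('top')
print(proj(c,[[507.7,-364.2,72]]),proj(T,[[507.7,-364.2,72]]))
im=np.hstack([cv2.resize(c['img'][175:305,200:360],(480,390)),cv2.resize(T['img'][130:270,215:360],(320,390))])
cv2.imwrite('pics/c4.png',im[:,:,::-1])
```

```text
11.95 [ 490.47006109 -460.29051601  246.1941239 ] [0.52636381 0.4759936  0.5990231 ]
[[323.80860029 272.46021064]] [[350.37318824 205.39362902]]
```

View pics/c4.png

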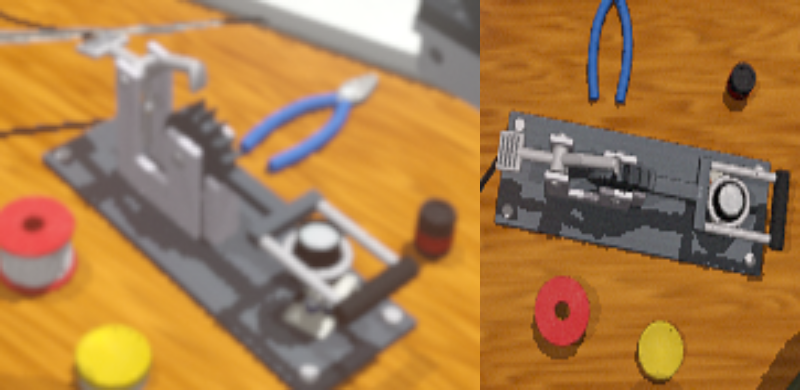

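The bar sits at (325,272) in the scene view and (351,206) in the top view, which matches the level prediction. The pawl is still free and the other items look undisturbed.

```bash
python3 -c "
from h import *
print(job.sign_off())"
```

```text
the job is handed in; nothing more can be done
None
```

The job is handed in: the pawl snapped free and stayed free, the loupe arm was pushed level onto its stop, the gripper is clear, and the final pictures show nothing around the stand disturbed (about 12 s used).

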